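# Index the soldering turntable and fit the hold-down frame

### The job

Pull up the turntable's spring plunger, turn the table counter-clockwise (seen from above) to its next stop hole and let the plunger drop fully home there, without forcing its pin. Then pick up the loose hold-down frame and lower it over both locating pins of the board nest that has come to the front, so that it sits flat and fully down; leave the other things on the bench where they are.

Things in the scene. Friction and masses are not known exactly. Their poses are not given: they have to be found in the camera images.
- turntable (a joint): Angle (rad) of the table about its upright axis: 0 at the start stop, + counter-clockwise from above. The next stop is an adjustable one: 1.3 to 1.85 rad on, not known beforehand; the pin must find it. Bearing drag about 1 to 3 N at the knob; once locked it still has about 0.01 rad of play to each side.
- plunger (a joint): Lift (m) of the spring plunger: 0 = fully home in a hole, 0.009 = pin tip riding on top of a stop sector, 0.007 = tip on the ring in a gap between sectors, 0.018 = end of travel. The spring pulls it down with about 8 N at 0, 13 N at the end. Let go, it springs down by itself. A drop of only 2 mm is a gap, not a stop hole.
- knob_centre (a point): Middle of the plunger's black round knob, 28 mm across, 24 mm tall, 82 mm above the bench when home. Below it a 21 mm wide steel barrel, fixed to the table's corner lug, reaches from 38 to 64 mm above the bench. Both stand 104 mm from the table's axis. The table can be pushed round by the barrel or the knob. Frame turns with the table.
- next_seat (a point): Middle of the seat face of the board nest 45 degrees clockwise of the knob: at the table's left at first, it comes to the front. 46 mm above the bench, 80 mm from the axis; x points outward, z up. Steel locating pins at y = +42 and -42 mm: 8 mm thick, 16 mm tall, the upper 8 mm tapered to 3 mm. The frame's underside rests on this face; either way round fits.
- index_base: Round grey base, 262 mm across, fixed on the bench; origin at its underside on the table's axis, z up; -x is its front, towards the robot. Its ring (top 22 mm up) carries four clamped steel stop sectors (2 mm thick, 72 degrees long, ramped ends), each with one hole 12 mm wide, 104 mm from the axis.
- index_pin: Steel pin of the plunger, 10 mm thick with a round nose, below the knob, hidden in the barrel; origin 82 mm below the knob's centre. Forced against a hole or ramp with more than 60 N it would bend: when the table stops, stop pushing.
- hold_frame: Loose dark grey metal frame 50 x 104 x 6 mm, origin at the centre of its underside, y along its length, z up. Round hole 10 mm wide at y = -42 mm, slot 10 x 14 mm (long along y) at y = +42 mm. In its middle stands a grey grip block 16 mm wide (x), 46 mm long (y), reaching from 6 to 34 mm above the underside. 0.10 to 0.20 kg.
- flux_jar: Bystander: amber jar with a white cap, 44 mm across, 47 mm tall, loose; origin at the centre of its underside.
- flux_syringe: Bystander: clear syringe lying flat, 153 mm long, loose; origin at the middle of its underside.
- tip_tinner: Bystander: low round white tin, 38 mm across, 19 mm tall, loose; origin at the centre of its underside.
- wick_reel: Bystander: flat round reel of braid, about 45 mm across and 11 mm tall, loose; origin on its underside.
Not all that is in view belongs to the job. There is more than one size of the hold_frame; the job needs the smaller.

How it is judged:
On the way, in this order (a step that is already met when the one before it is completed fails the run):
1. the plunger is pulled clear of its stop sector (value of joint plunger above 0.0095 m), for 0.1 s.
2. the table is at its next stop with the plunger home (value of joint plunger below 0.002 m and value of joint turntable above 1.2 rad), for 0.3 s.
At the end, for the whole second after the job is handed in: The turntable is locked in its next stop hole (1.2 to 1.95 rad, plunger lifted less than 2 mm); the frame sits on both pins of the front nest, its underside centre within 4 mm of the seat's centre, in line within 0.06 rad, level within 0.03 rad and at rest (all of step 2 and value of joint turntable below 1.95 rad and distance between hold_frame and next_seat below 0.004 m and angle between the y axis of hold_frame and the y axis of next_seat, either way round below 0.06 rad and angle between hold_frame's own z axis and vertical below 0.03 rad and linear speed of hold_frame below 0.01 m/s); the robot touches nothing.
It fails at once if the plunger's pin is forced (contact force between index_pin and anything else above 60 N).
It fails at once if a bystander is shoved or knocked over (moved over 25 mm) (distance of any of flux_jar, flux_syringe, tip_tinner, wick_reel from where it was at the start of the episode above 0.025 m).
It also fails if it takes over 64 s, if anything falls off the work surface, if the arm or the gripper's body presses on something with over 40 N, if the wrist force passes 120 N, or if a joint passes its speed limit or range.

### The arm

A 7-joint arm with a two-finger parallel gripper is mounted at the origin on a cart in front of the work surface, level with it; the furniture and walls round the work are solid. World frame = base frame: x ahead of the robot, y to its left, z up, the work surface at z = 0. Lengths are in m, angles in rad, forces in N, time in s.
With the tool pointing down it reaches from about 0.425 to 0.875 m from the base axis. Payload 4.7 kg.
Tool frame: the origin (TCP) lies midway between the tips of the shut fingers; the grasp point (between the pads) lies 19 mm behind it (ctrl.grip_depth is the distance from the TCP to the grasp point, in m); z points along the fingers, y is the direction in which the jaws open and shut (so a half turn about z gives the same grasp; the last joint's range is limited). The gripper opens to 87 mm and grips with 3 to 60 N. Pads are 19 mm wide; open, the fingers measure 117 mm over their backs; the gripper's body (75 mm by 190 mm) begins 51 mm behind the grasp point.
Start: joints at [-1.168, 0.321, -0.07, 1.45, 0.023, 1.371, -0.057], TCP at [0.246, 0.601, 0.223] pointing down, gripper open.
Joint ranges: [-2.86, 2.86], [-0.3, 2.09], [-1.38, 1.24], [0.06, 2.45], [-1.56, 4.7], [0.09, 2.05], [-2.69, 2.69]. Speed limits (rad/s): [2.57, 2.57, 3.14, 3.14, 3.14, 3.14, 3.14].

### API

Orientations are given as a rotation vector (axis times angle).
In Python, from bench import ctrl gives the robot as it stands. The module is installed in compiled form; this text tells all that it offers.
- The arm moves only by the shell command python3 -m inch 'ROWS' [FORCE]. ROWS is JSON, a list of rows, each a list of 5 numbers: the opening, from -1 (shut) to 1 (fully open), so that 0 is half open, then the shift along the tool's x, y, z in mm, then the turn about the tool's z in rad. In form: [[fingers, tx, ty, tz, twist], ...]. A call has 1 to 5 rows; each row shifts and turns the pose as measured when the row begins, along the tool's axes as they then stand; what a row does not reach is not made up. A row lasts 1/8 s, in which the tool goes at most 62.5 mm and 10.7 degrees, less where a joint would pass 70% of its speed; a pose out of reach is approached as far as the arm can. A call is refused whole if a number of a shift passes 62.5 or a number of a turn 0.188, either way. A call with a gripper value outside its range is refused whole. The fingers move at their own pace and stop on an object; FORCE is the grip in N (left out, the last holds). Time passes only in rows, so rows that do not move let the fingers close. It gives the time, the measured TCP pose, the force and the opening at its end, in the units of the state.
- ctrl.get_state(): the state, without advancing time (a new reading comes with each control period).
- ctrl.get_image(name): name is "side" or "top"; returns a dict with "color" (420x560x3 uint8, red, green, blue), "range_z" (420x560 float32, m along the optical axis (not along the pixel's ray), 0 where there is no reading), "K" (3x3 intrinsics, pixels), "R" (3x3) and "t" (3): a world point X has camera coordinates R X + t. Camera axes: x right, y down, z forward; pixel columns grow to the right and rows downward; lengths in m; the calibration is good to about 2 mm. A picture is of the moment at which its call begins.
- ctrl.close_job(): hands the job in, once; it reports no verdict.
The state is a dict: "time": time; "joint_positions": joint angles; "qd": joint speeds; "joint_torque": joint torques, N m; "position": TCP position; "tool_rot": TCP orientation; "ft_force": force on the tool from outside, world axes, zero at the start; "torque": the same for the moment, N m; "grip_width": opening from 0.0 (shut) to 1.0 (fully open).
Only numpy, scipy, OpenCV 4.12 (cv2) and the standard library are available. Lean on these libraries where they do the work, as an engineer would, in place of code of your own. Each camera call takes 0.05 s, during which the arm holds its last target. There are 200 camera calls.

## Working session

There is one attempt and no reset: what is moved stays moved. The work goes in short steps, Python scripts to look and compute and a shell command to move; the robot and the scene stay as the last step left them, time stands still between calls to the robot, and variables do not carry over. Pictures are saved under pics/ and viewed, about 8 in all and at most 12, crops included, and the job is handed in when it is done.

```bash
mkdir -p pics
cat > h.py <<'E'
import numpy as np, cv2
from bench import ctrl
def snap(n,f):
    d=ctrl.get_image(n); cv2.imwrite(f'pics/{f}.png',cv2.cvtColor(d['color'],cv2.COLOR_RGB2BGR)); np.savez(f'pics/{f}.npz',**d); return d
def ray(d,u,v,z):
    R,t,K=d['R'],d['t'],d['K']; c=-R.T@t; r=R.T@np.linalg.inv(K)@np.array([u,v,1.]); return c+r*(z-c[2])/r[2]
def proj(d,X):
    p=d['K']@(d['R']@np.array(X)+d['t']); return p[:2]/p[2]
def cloud(d):
    z=d['range_z']; v,u=np.indices(z.shape); P=np.stack([u,v,np.ones_like(u)],-1)@np.linalg.inv(d['K']).T*z[...,None]
    return (P-d['t'])@d['R']
E
python3 - <<'E'
from h import *
a=snap('top','t0');b=snap('side','s0')
print(-a['R'].T@a['t'],-b['R'].T@b['t'],a['K'][0])
s=ctrl.get_state();print({k:np.round(v,3) for k,v in s.items()})
E
```

```text
[0.17416863 0.11386758 1.88104718] [ 0.18584784 -0.91494792  0.91417126] [473.15696262   0.         287.15860749]
{'time': np.float64(0.1), 'joint_positions': array([-1.168,  0.322, -0.07 ,  1.452,  0.023,  1.371, -0.057]), 'qd': array([-0.001, -0.001,  0.   , -0.003, -0.001, -0.001, -0.001]), 'joint_torque': array([ 0.0000e+00, -4.9257e+01, -4.0600e-01, -3.1340e+01, -6.4000e-02,
        3.9000e-02,  0.0000e+00]), 'position': array([0.246, 0.601, 0.222]), 'tool_rot': array([-6.070e-01, -3.082e+00,  3.000e-03]), 'ft_force': array([1.013e+00, 5.250e-01, 1.000e-03]), 'torque': array([ 0.018, -0.018,  0.027]), 'grip_width': np.float64(0.999)}
```

View pics/t0.png

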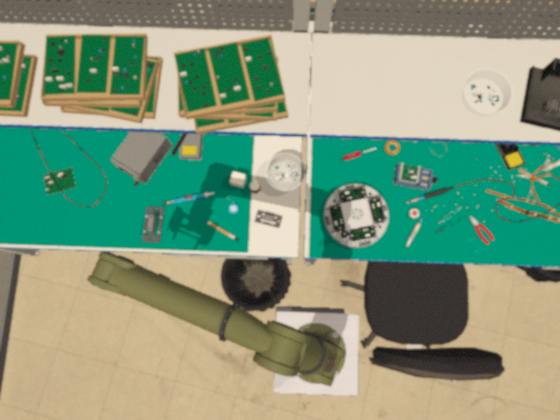

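View pics/s0.png

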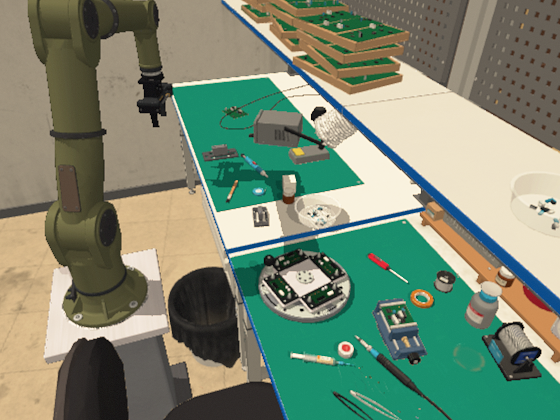

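The top view shows the turntable at about (356,215) and two frame candidates at (268,217) and (152,223). The side view shows the knob at about (268,261) and the frames at (261,216) and (220,154). I'll zoom in next.

Run:
```python
from h import *
a=dict(np.load('pics/t0.npz'));b=dict(np.load('pics/s0.npz'))
A=cv2.imread('pics/t0.png');B=cv2.imread('pics/s0.png')
c1=cv2.resize(A[165:260,120:220],(400,380),interpolation=2); c2=cv2.resize(A[165:260,230:430],(800,380),interpolation=2)
c3=cv2.resize(B[195:330,230:380],(600,540),interpolation=2)
out=np.zeros((600,800,3),np.uint8)
out[:285,:600]=cv2.resize(A[165:260,230:430],(600,285),interpolation=2)
out[:190,600:]=cv2.resize(A[165:260,120:220],(200,190),interpolation=2)
out[290:598,:342]=cv2.resize(B[195:330,230:380],(342,308),interpolation=2)
out[290:530,342:702]=cv2.resize(B[130:230,195:345],(360,240),interpolation=2)
cv2.imwrite('pics/c0.png',out)
for n,d in(('t',a),('s',b)):
    P=cloud(d)
    for nm,(u,v) in ({'tt':(356,215),'fs':(268,217),'fl':(152,223)} if n=='t' else {'tt':(305,279),'fs':(261,216),'knob':(268,261),'fl':(220,154)}).items(): print(n,nm,P[v,u].round(3))
```

```text
t tt [ 0.533 -0.144  0.044]
t fs [0.514 0.204 0.034]
t fl [0.472 0.658 0.048]
s tt [ 0.533 -0.16   0.046]
s fs [0.509 0.18  0.023]
s knob [ 0.443 -0.105  0.093]
s fl [0.474 0.66  0.011]
```

View pics/c0.png

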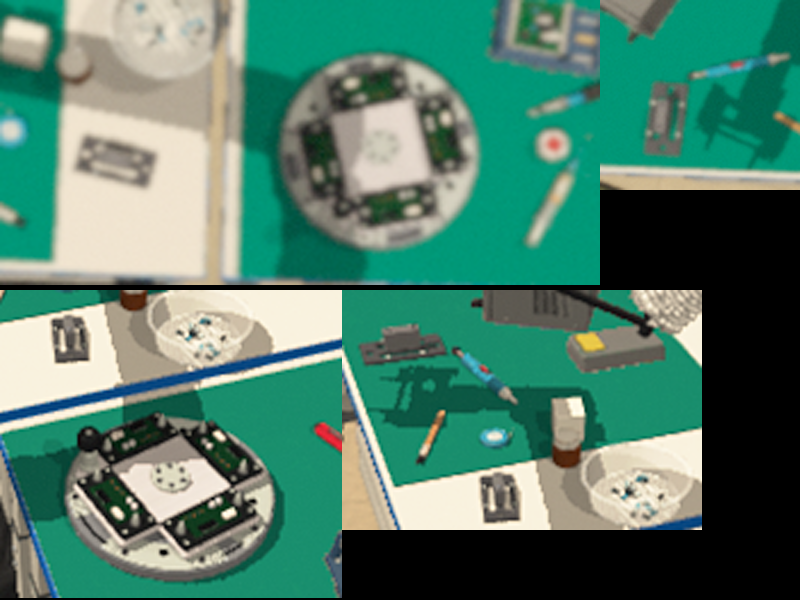

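The crops show the knob at the front-left of the table (top full px ≈(345,235), side ≈(268,261)). The small frame is on the white strip, and the larger one lies on the left green mat. Next I'll measure these.

```bash
cat > m.py <<'E'
from h import *
def meas(f):
    d=dict(np.load(f'pics/{f}.npz')); g=cv2.cvtColor(d['color'],cv2.COLOR_RGB2HSV); return d,g
E
python3 - <<'E'
from m import *
for f in ('t0','s0'):
    d,g=meas(f); P=cloud(d); L=g[...,2]; H=g[...,0];S=g[...,1]
    # base: non-green connected comp near the table
    win=(np.hypot(P[...,0]-.533,P[...,1]+.15)<.17)
    m=win&~((H>65)&(H<95)&(S>120))&(P[...,2]>.008)
    m=cv2.morphologyEx(m.astype(np.uint8),cv2.MORPH_OPEN,np.ones((3,3)))
    c=max(cv2.findContours(m,0,1)[0],key=cv2.contourArea)[:,0]
    h=cv2.convexHull(c)[:,0]
    e=cv2.fitEllipse(h.reshape(-1,1,2)); print(f,'ell',np.round(e[0],1),e[1],'->',ray(d,*e[0],.022).round(4))
    q=np.array([ray(d,u,v,.022) for u,v in h])[:,:2]
    A=np.c_[2*q,np.ones(len(q))]
    s=np.linalg.lstsq(A,(q**2).sum(1),rcond=None)[0]; print(' circ',s[:2].round(4),np.sqrt(s[2]+s[:2]@s[:2]).round(4))
    k=(P[...,2]>.072)&(P[...,2]<.11)&win
    kk=P[k]; print(' high pts',k.sum(), np.median(kk,0).round(4) if k.sum() else'')
    n,lab,st,ce=cv2.connectedComponentsWithStats(k.astype(np.uint8))
    for i in range(1,n):
        if st[i,4]>5: print('  comp',st[i],ce[i].round(1),P[lab==i].mean(0).round(4),P[lab==i].max(0).round(4),P[lab==i].min(0).round(4))
    w2=(np.hypot(P[...,0]-.512,P[...,1]-.19)<.08)&(L<170)&(S<60)
    if f=='t0': w2&=(np.arange(w2.shape[0])[:,None]>203)
    n,lab,st,ce=cv2.connectedComponentsWithStats(w2.astype(np.uint8)); i=1+st[1:,4].argmax()
    hull=cv2.convexHull(np.argwhere(lab==i)[:,::-1].astype(np.int32))[:,0]
    Q=np.array([ray(d,u,v,.006)[:2] for u,v in hull],np.float32); print(' frame px',st[i],cv2.minAreaRect(Q*1000))
    b=(lab==i)&(P[...,2]>.028); print(' block',P[b].mean(0).round(4),P[b].min(0).round(4),P[b].max(0).round(4)) if b.any() else 0
E
```

```text
t0 ell [356.1 215.1] (64.1155776977539, 65.64656066894531) -> [ 0.5364 -0.147   0.022 ]
 circ [ 0.5382 -0.147 ] 0.1309
 high pts 47 [ 0.4476 -0.0918  0.0936]
  comp [341 230   7   8  47] [344.  233.8] [ 0.4485 -0.0915  0.0919] [ 0.4625 -0.0802  0.108 ] [ 0.4363 -0.1044  0.0723]
 frame px [255 210  27  17 235] ((515.2838745117188, 204.2052459716797), (99.42356872558594, 49.505069732666016), 77.79390716552734)
 block [0.5138 0.2036 0.0343] [0.5032 0.1801 0.0284] [0.5229 0.2246 0.0405]
s0 ell [303.3 284.5] (72.77361297607422, 94.47335052490234) -> [ 0.5306 -0.1569  0.022 ]
 circ [ 0.5344 -0.1458] 0.1362
 high pts 105 [ 0.4478 -0.099   0.0916]
  comp [264 254  11  12 105] [268.9 259.6] [ 0.4479 -0.0972  0.0894] [ 0.4644 -0.0818  0.0991] [ 0.4354 -0.1079  0.074 ]
 frame px [253 206  16  21 257] ((514.0574951171875, 203.3751983642578), (113.48383331298828, 51.94634246826172), 73.80001831054688)
 block [0.5119 0.1984 0.0347] [0.5032 0.175  0.0286] [0.5228 0.222  0.0394]
```

```bash
cat > go.py <<'E'
import sys
from h import *
from scipy.spatial.transform import Rotation as Ro
s=ctrl.get_state(); R=Ro.from_rotvec(s['tool_rot']).as_matrix(); p=np.array(s['position'])
az=np.degrees(np.arctan2(R[1,1],R[0,1]))
print('t %.2f'%s['time'],'p',p.round(4),'yaz %.1f'%az,'zt',R[:,2].round(3),'F',np.round(s['ft_force'],1),'w %.3f'%s['grip_width'],'q7 %.2f'%s['joint_positions'][6])
if len(sys.argv)>3:
    d=np.array([float(a) for a in sys.argv[1:4]])-p; print('delta tool mm',(R.T@d*1000).round(1))
if len(sys.argv)>4: print('twist(mod pi)',-np.radians((float(sys.argv[4])-az+180)%360-180).round(3))
E
python3 -m inch '[[1,-45,-36,0,0],[1,-45,-36,0,0],[1,-45,-36,0,0],[1,-45,-36,0,0],[1,-45,-36,0,0]]'; python3 go.py .48 0.0 .2 -122
```

```text
time: 0.72
position: [0.3859, 0.3458, 0.2179]
tool_rot: [-0.59, -3.082, 0.008]
ft_force: [-0.1, 1.4, 0.3]
grip_width: 0.997
t 0.72 p [0.3859 0.3458 0.2179] yaz 68.3 zt [-0.005 -0.004 -1.   ] F [-0.1  1.4  0.3] w 0.997 q7 0.42
delta tool mm [-215.1 -286.5   18.8]
twist(mod pi) -2.961
```

```bash
python3 -m inch '[[1,-33,-44,0,0.187],[1,-41,-37,0,0.187],[1,-47,-29,0,0.187],[1,-51,-20,0,0.187],[1,-54,-10,0,0.187]]' >/dev/null; python3 go.py .4476 -.0915 .2 -122
```

```text
t 1.35 p [0.4578 0.0695 0.2173] yaz 14.3 zt [-0.005 -0.004 -1.   ] F [-0.3 -0.5 -0.6] w 0.997 q7 0.01
delta tool mm [-153.5  -49.5   18.1]
twist(mod pi) 2.379
```

```bash
python3 -m inch '[[1,-49,-16,0,0.187],[1,-52,-6.5,0,0.187],[1,-52,3,0,0.187],[1,0,0,0,0.187],[1,0,0,0,0.187]]'>/dev/null; python3 -m inch '[[1,0,0,0,0.187],[1,0,0,0,0.187],[1,0,0,0,0.187],[1,0,0,0,0.187],[1,0,0,0,0.187]]'>/dev/null;python3 -m inch '[[1,0,0,0,0.187],[1,0,0,0,0.187],[1,0,0,0,0.135]]'>/dev/null; python3 go.py .4476 -.0915 .16 -122
python3 - <<'E'
from m import *
for f in ('t0','s0'):
    d,g=meas(f); P=cloud(d); 
    m=((g[...,2]<45)&(np.hypot(P[...,0]-.4476,P[...,1]+.0945)<.025)&(P[...,2]>.066)).astype(np.uint8)
    v,u=np.nonzero(m); c=(u.min()+u.max())/2,(v.min()+v.max())/2
    print(f,m.sum(),c,u.mean(),v.mean(),ray(d,u.mean(),v.mean(),.088 if f=='t0' else .084).round(4))
E
```

```text
t 2.98 p [ 0.4423 -0.0977  0.2141] yaz -122.6 zt [-0.012 -0.004 -1.   ] F [-0.5  0.9  0.4] w 1.003 q7 -2.03
delta tool mm [ 1.5 -8.5 54.1]
twist(mod pi) -0.011Traceback (most recent call last):
  File "<stdin>", line 5, in <module>
    return umr_minimum(a, axis, None, out, keepdims, initial, where)
ValueError: zero-size array to reduction operation minimum which has no identity
```

```bash
python3 -m inch '[[1,1.5,-8.5,27,0],[1,0,0,27,0.01],[1,0,0,0,0]]'>/dev/null; python3 go.py .4476 -.0915 .07 -122
python3 - <<'E'
from m import *
d,g=meas('s0'); print(ray(d,268.9,259.6,.083)); d,g=meas('t0'); print(ray(d,344,233.8,.092))
d=snap('side','s1'); u,v=np.int32(proj(d,(.4476,-.0915,.1)));print(u,v)
A=cv2.imread('pics/s1.png')[v-60:v+60,u-75:u+75]; cv2.imwrite('pics/c1.png',cv2.resize(A,(750,600),interpolation=2))
E
```

```text
t 3.35 p [ 0.4472 -0.0914  0.1585] yaz -123.3 zt [-0.012 -0.003 -1.   ] F [ 0.3  0.4 -0.2] w 1.005 q7 -2.03
delta tool mm [ 1.1 -1.  88.5]
twist(mod pi) -0.023
[ 0.45003976 -0.09064649  0.083     ]
[ 0.44859692 -0.09144919  0.092     ]
268 255
```

View pics/c1.png

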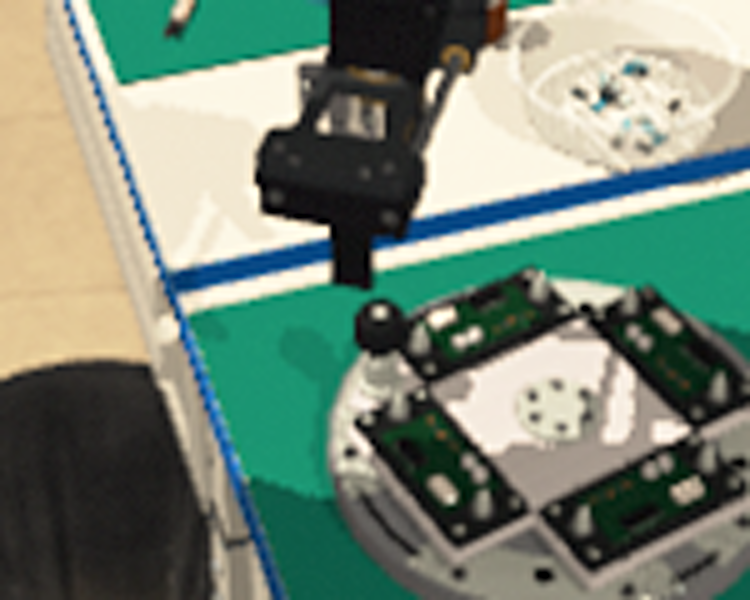

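The crop shows the gripper just above the knob (knob at crop (380,325)), with the jaws in line with the tangent. Now I'll descend and grip.

```bash
python3 -m inch '[[1,0.5,-2,30,-0.02],[1,0,0,30,0],[1,0,0,24,0],[1,0,0,0,0]]'>/dev/null; python3 go.py .449 -.0913 .072 -122; python3 -m inch '[[-1,0,0,0,0],[-1,0,0,0,0],[-1,0,0,0,0],[-1,0,0,0,0]]' 50 >/dev/null;  python3 go.py .449 -.0913 .072 -122
```

```text
t 3.90 p [ 0.4538 -0.0905  0.0795] yaz -122.1 zt [ 0.    -0.003 -1.   ] F [-0.5  0.2  0.9] w 0.995 q7 -1.97
delta tool mm [-3.6  3.2  7.5]
twist(mod pi) -0.001
t 4.40 p [ 0.4572 -0.0908  0.0841] yaz -122.1 zt [ 0.008 -0.003 -1.   ] F [ 0.4 -0.4 -0.2] w 0.630 q7 -1.97
delta tool mm [-6.8  4.8 12. ]
twist(mod pi) -0.001
```

```bash
python3 -m inch '[[0.3,-7,5,12,0]]' 50 >/dev/null;  python3 go.py .449 -.0913 .072 -122;python3 -m inch '[[0.3,0,0,0,0]]' 50 >/dev/null;  python3 go.py .449 -.0913 .072 -122
```

```text
t 4.53 p [ 0.4498 -0.0914  0.0725] yaz -122.0 zt [ 0.01  -0.003 -1.   ] F [ 0.1 -0.2 -0.5] w 0.646 q7 -1.97
delta tool mm [-0.7  0.4  0.5]
twist(mod pi) -0.001
t 4.65 p [ 0.4477 -0.0913  0.0711] yaz -122.1 zt [ 0.007 -0.003 -1.   ] F [0.4 0.5 0.2] w 0.648 q7 -1.97
delta tool mm [ 1.1 -0.7 -0.9]
twist(mod pi) -0.001
```

```bash
python3 -m inch '[[-1,0,0,-0.5,0],[-1,0,0,0,0],[-1,0,0,0,0]]' 50 >/dev/null;  python3 go.py .449 -.0913 .072 -122;python3 -m inch '[[-1,0,0,0,0],[-1,0,0,0,0],[-1,0,0,0,0]]' 50 >/dev/null;  python3 go.py .449 -.0913 .072 -122
```

```text
t 5.03 p [ 0.4477 -0.0914  0.0715] yaz -122.1 zt [ 0.007 -0.003 -1.   ] F [ 0.3  0.2 -1.1] w 0.393 q7 -1.97
delta tool mm [ 1.1 -0.7 -0.5]
twist(mod pi) -0.001
t 5.40 p [ 0.4478 -0.0913  0.0716] yaz -122.0 zt [ 0.007 -0.003 -1.   ] F [-0.7  1.  -0.5] w 0.308 q7 -1.97
delta tool mm [ 1.  -0.6 -0.4]
twist(mod pi) -0.001
```

```bash
python3 -m inch '[[-1,0,0,-5,0],[-1,0,0,-5,0],[-1,0,0,-3,0],[-1,0,0,0,0]]' 50 >/dev/null;  python3 go.py .449 -.0913 .086 -122
```

```text
t 5.90 p [ 0.4476 -0.0913  0.0833] yaz -122.0 zt [ 0.008 -0.004 -1.   ] F [  3.5  -0.9 -10.6] w 0.311 q7 -1.98
delta tool mm [ 1.2 -0.7 -2.7]
twist(mod pi) -0.001
```

```bash
python3 -m inch '[[-1,0,0,-2.5,0],[-1,0,0,0,0],[-1,0.2,5,0,-0.05],[-1,0.5,8,0,-0.08]]' 50 >/dev/null;  python3 go.py .449 -.0913 .086 -122
```

```text
t 6.40 p [ 0.4415 -0.1032  0.0851] yaz -114.4 zt [ 0.007 -0.004 -1.   ] F [  4.6  -1.6 -11.2] w 0.310 q7 -1.82
delta tool mm [  2.  -13.9  -0.9]
twist(mod pi) 0.133
```

```bash
cat > th.py <<'E'
from h import *
p=np.array(ctrl.get_state()['position']); v=p[:2]-[.537,-.147]; a=np.degrees(np.arctan2(v[1],v[0]))%360
print('r %.4f az %.1f theta %.3f want yaz %.1f'%(np.hypot(*v),a,np.radians(a-148.1),a-270))
E
python3 -m inch '[[-1,0.7,12.5,-0.2,-0.12],[-1,0.7,12.5,-0.2,-0.12],[-1,0.7,12.5,-0.2,-0.12],[-1,0.7,12.5,-0.2,-0.12]]' 50 >/dev/null;  python3 go.py; python3 th.py
```

```text
t 6.90 p [ 0.4328 -0.1527  0.086 ] yaz -86.1 zt [ 0.01  -0.003 -1.   ] F [  6.2   0.4 -12.2] w 0.305 q7 -1.21
r 0.1043 az 183.1 theta 0.611 want yaz -86.9
```

```bash
python3 -m inch '[[-1,0.7,12.5,0,-0.12],[-1,0.7,12.5,0,-0.12],[-1,0.7,12.5,0,-0.12],[-1,0.5,6,0,-0.06]]' 50 >/dev/null;  python3 go.py; python3 th.py
```

```text
t 7.40 p [ 0.445  -0.1942  0.0855] yaz -61.6 zt [ 0.011  0.002 -1.   ] F [  3.6  -1.9 -11.1] w 0.308 q7 -0.66
r 0.1034 az 207.2 theta 1.031 want yaz -62.8
```

```bash
python3 -m inch '[[-1,0.5,9,0,-0.09],[-1,0.4,8,0,-0.06],[-1,0,0,0,0]]' 50 >/dev/null;  python3 go.py; python3 th.py;python3 -m inch '[[-1,0,0,3,0],[-0.1,0,0,2,0],[-0.1,0,0,0,0],[-0.1,0,0,0,0]]' 50 >/dev/null;  python3 go.py; python3 th.py
```

```text
t 7.78 p [ 0.4537 -0.208   0.0844] yaz -53.0 zt [ 0.008  0.005 -1.   ] F [  4.3  -0.9 -11.3] w 0.311 q7 -0.47
r 0.1032 az 216.2 theta 1.189 want yaz -53.8
t 8.28 p [ 0.4539 -0.2076  0.0816] yaz -53.1 zt [ 0.009  0.005 -1.   ] F [-0.4 -0.1 -0.3] w 0.439 q7 -0.47
r 0.1029 az 216.1 theta 1.187 want yaz -53.9
```

```bash
python3 -m inch '[[-0.1,0,0,3,0],[-0.1,0.2,3,3,-0.03],[-0.1,0.1,2.5,0,-0.025],[-0.1,0.1,2.5,0,-0.025]]' 50 >/dev/null;  python3 go.py; python3 th.py
```

```text
t 8.78 p [ 0.4586 -0.2116  0.0761] yaz -48.3 zt [ 0.007  0.009 -1.   ] F [-4.5  7.1  5. ] w 0.450 q7 -0.37
r 0.1016 az 219.5 theta 1.246 want yaz -50.5
```

```bash
python3 -m inch '[[-0.1,0.1,2.5,0,-0.024],[-0.1,0.1,2.5,0,-0.024],[-0.1,0.1,2.5,0,-0.024]]' 50 >/dev/null;  python3 go.py; python3 th.py
```

```text
t 9.15 p [ 0.4595 -0.2103  0.0754] yaz -43.8 zt [-0.006  0.022 -1.   ] F [-4.4  5.5  5. ] w 0.448 q7 -0.28
r 0.1001 az 219.2 theta 1.241 want yaz -50.8
```

Run:
```python
from h import *
d=snap('side','s2'); u,v=np.int32(proj(d,(.457,-.21,.09)));print(u,v)
A=cv2.imread('pics/s2.png')[v-60:v+40,u-60:u+65]; cv2.imwrite('pics/c2.png',cv2.resize(A,(750,600),interpolation=2))
```

```text
285 287
```

View pics/c2.png

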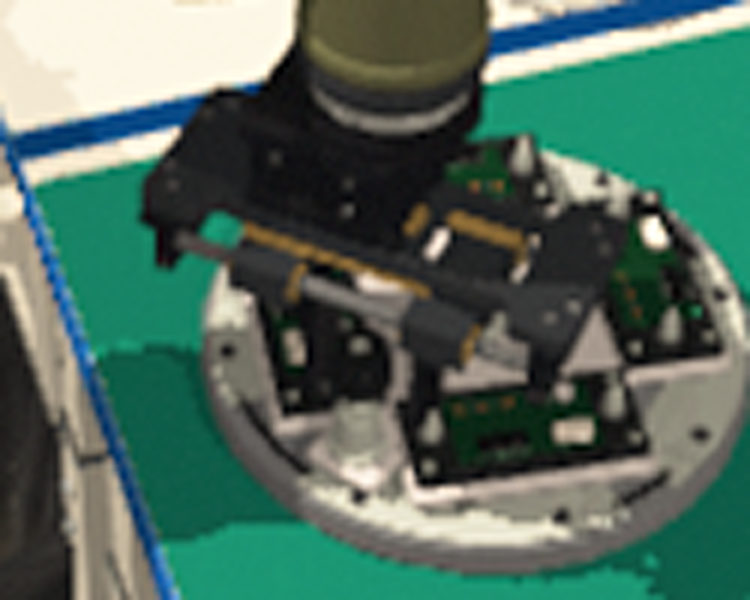

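Run:
```python
from h import *
d=dict(np.load('pics/s2.npz'))
for (u,v),z in (((225+352/6,227+405/6),.064),((225+355/6,227+465/6),.038)):
    b=ray(d,u,v,z); w=b[:2]-[.537,-.147]; print(b.round(4),np.hypot(*w),np.degrees(np.arctan2(w[1],w[0]))%360)
for th in (1.15,1.2,1.25,1.3):
    a=np.radians(148.1)+th; k=np.r_[.537+.104*np.cos(a),-.147+.104*np.sin(a),.064]; u,v=proj(d,k); print(th,k,(u-225)*6,(v-227)*6, 'knob home',(proj(d,k+[0,0,.018])-[225,227])*6,(proj(d,k+[0,0,.03])-[225,227])*6)
P=cloud(d);z=P[...,2]; c=d['color'].max(2)
m=(c<60)&(np.hypot(P[...,0]-.457,P[...,1]+.212)<.02)&(z<.11)&(z>.06)
v,u=np.nonzero(m);print(m.sum(),P[m].mean(0),np.percentile(P[m],[2,98],axis=0).round(4),(u.min()-225)*6,(u.max()-225)*6,(v.min()-227)*6,(v.max()-227)*6)
```

```text
[ 0.4525 -0.209   0.064 ] 0.10483728376078492 216.26960451272834
[ 0.4503 -0.2205  0.038 ] 0.11362406617148013 220.28598103665715
1.15 [ 0.45077009 -0.20514123  0.064     ] 345.38446569418124 399.5337049863921 knob home [346.07677159 371.42938779] [346.54587642 352.38596924]
1.2 [ 0.45378371 -0.20937827  0.064     ] 355.08830574265846 404.87170689053346 knob home [355.8771588  376.75882944] [356.41170255 357.70894082]
1.25 [ 0.45700532 -0.2134594   0.064     ] 365.1612788324543 409.8585212322506 knob home [366.05058157 381.73802316] [366.65321191 362.68234673]
1.3 [ 0.46042688 -0.21737441  0.064     ] 375.57555383719045 414.47717492626464 knob home [376.56890622 386.34997995] [377.24206548 367.28918948]
119 [ 0.45095454 -0.21276345  0.09663889] [[ 0.4408 -0.2235  0.0801]
 [ 0.4641 -0.1952  0.106 ]] 324 384 312 396
```

```bash
python3 -m inch '[[-0.1,-0.5,-5,-4,0.14],[-0.1,0,0,0,0]]' 50 >/dev/null;  python3 go.py .4535 -.209 .08 -53; python3 th.py
```

```text
t 9.45 p [ 0.4557 -0.2074  0.0797] yaz -51.8 zt [-0.006  0.022 -1.   ] F [-0.6  0.3  0.4] w 0.454 q7 -0.43
delta tool mm [-2.7 -0.2 -0.3]
twist(mod pi) 0.021
r 0.1013 az 216.6 theta 1.196 want yaz -53.4
```

```bash
python3 -m inch '[[-1,-2,0,0,0.02],[-1,0,0,0,0],[-1,0,0,0,0]]' 50 >/dev/null;  python3 go.py .4535 -.209 .08 -53; python3 th.py; python3 -m inch '[[-1,0,0,-3,0],[-1,0,0,-2,0],[-1,0.2,4,0,-0.04],[-1,0.2,4,0,-0.04],[-1,0,0,0,0]]' 50 >/dev/null;  python3 go.py; python3 th.py
```

```text
t 9.82 p [ 0.4533 -0.2082  0.0796] yaz -52.8 zt [-0.008  0.023 -1.   ] F [-1.3  1.   1. ] w 0.308 q7 -0.44
delta tool mm [-0.4  0.8 -0.4]
twist(mod pi) 0.004
r 0.1037 az 216.2 theta 1.188 want yaz -53.8
t 10.45 p [ 0.4582 -0.2142  0.0803] yaz -48.1 zt [-0.009  0.022 -1.   ] F [ 3.3 -0.8 -7. ] w 0.312 q7 -0.35
r 0.1036 az 220.5 theta 1.263 want yaz -49.5
```

```bash
python3 -m inch '[[-0.1,0,0,0,0],[-0.1,0,0,-1,0],[-0.1,0,4,1,0],[-0.1,0.1,4,0,-0.02]]' 50 >/dev/null;  python3 go.py; python3 th.py; python3 -m inch '[[-0.1,0.2,4,0.5,-0.03],[-0.1,0.2,4,0,-0.03]]' 50 >/dev/null;  python3 go.py; python3 th.py
```

```text
t 10.95 p [ 0.4627 -0.2186  0.0821] yaz -46.9 zt [-0.012  0.026 -1.   ] F [-5.5  5.6  3.3] w 0.446 q7 -0.31
r 0.1032 az 223.9 theta 1.324 want yaz -46.1
t 11.20 p [ 0.464  -0.2184  0.0812] yaz -43.2 zt [-0.024  0.038 -0.999] F [-7.1  7.7  8.5] w 0.451 q7 -0.24
r 0.1021 az 224.4 theta 1.331 want yaz -45.6
```

```bash
python3 -m inch '[[-0.1,-1,-4,0,0.03],[-1,0,0,0,0],[-1,0,0,0,0],[-1,0,0,0,0]]' 4 >/dev/null;  python3 go.py; python3 th.py
```

```text
t 11.70 p [ 0.4592 -0.2153  0.0816] yaz -44.9 zt [-0.027  0.04  -0.999] F [0.  1.  1.5] w 0.323 q7 -0.27
r 0.1035 az 221.3 theta 1.278 want yaz -48.7
```

```bash
python3 -m inch '[[-1,0.2,3,0,-0.03],[-1,0.2,3,0,-0.03],[-1,0.2,3,0,-0.03]]' 4 >/dev/null;  python3 go.py; python3 th.py
```

```text
t 12.07 p [ 0.4625 -0.2162  0.081 ] yaz -39.4 zt [-0.037  0.05  -0.998] F [-5.5  6.1  7.2] w 0.391 q7 -0.17
r 0.1017 az 222.9 theta 1.305 want yaz -47.1
```

```bash
python3 -m inch '[[0.3,-1,-4,0,0.1],[0.5,0,0,-20,0],[0.5,0,0,-40,0],[0.5,-50,0,-10,0],[0.5,-60,0,0,0]]' 10 >/dev/null;  python3 go.py
python3 - <<'E'
from h import *
a=snap('top','t3');d=snap('side','s3'); u,v=np.int32(proj(d,(.457,-.21,.09)));print(u,v)
for n,e in(('t',a),('s',d)):
    P=cloud(e); m=(np.hypot(P[...,0]-.457,P[...,1]+.212)<.025)&(P[...,2]>.07)&(P[...,2]<.115)
    print(n,m.sum(),P[m].mean(0).round(4),np.percentile(P[m],[5,50,90,98],axis=0).round(4).tolist())
A=cv2.imread('pics/s3.png')[v-60:v+40,u-60:u+65]; cv2.imwrite('pics/c3.png',cv2.resize(A,(750,600),interpolation=2))
E
```

```text
t 12.70 p [ 0.3884 -0.2978  0.1529] yaz -44.5 zt [-0.03   0.042 -0.999] F [-1.  -1.2 -1. ] w 0.740 q7 -0.12
285 287
t 46 [ 0.4604 -0.2157  0.1006] [[0.4487, -0.2267, 0.0898], [0.4603, -0.2146, 0.1012], [0.4701, -0.2073, 0.1069], [0.4741, -0.2043, 0.1112]]
s 10 [ 0.4585 -0.2086  0.1036] [[0.4536, -0.2132, 0.1021], [0.4582, -0.2084, 0.1035], [0.4623, -0.2054, 0.1047], [0.4647, -0.2044, 0.1049]]
```

View pics/c3.png

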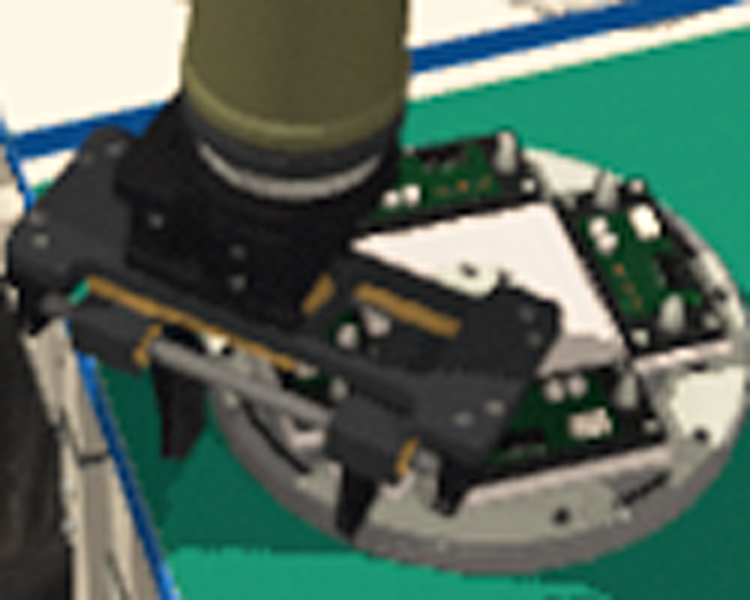

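Crop c3 shows the gripper backed off. The depth points put the knob top at about 0.101 m, so the pin is still riding up at θ≈1.29 and not home. I'll re-grip firmly and see how it responds row by row.

```bash
python3 -m inch '[[0.3,60,0,0,0.03],[0.3,46,0,0,0.03]]' 50 >/dev/null; python3 go.py .4604 -.2157 .083 -48
```

```text
t 13.05 p [ 0.4601 -0.2336  0.1544] yaz -49.5 zt [-0.027  0.039 -0.999] F [-0.  -0.2 -0.3] w 0.667 q7 -0.36
delta tool mm [ 11.5 -10.   72. ]
twist(mod pi) -0.026
```

```bash
python3 -m inch '[[0.1,11.5,-10,0,-0.02],[0.1,0,0,36,0],[0.1,0,0,36,0]]' 50 >/dev/null; python3 go.py .4604 -.2157 .083 -48
```

```text
t 13.43 p [ 0.4666 -0.2144  0.0842] yaz -47.8 zt [-0.017  0.034 -0.999] F [ 0.2  0.4 -0.7] w 0.555 q7 -0.33
delta tool mm [-5.5 -3.1  1.3]
twist(mod pi) 0.004
```

```bash
python3 -m inch '[[0,-5.5,-3,0,0],[-1,0,0,0,0],[-1,0,0,0,0],[-1,0,0,0,0],[-1,0,0,0,0]]' 55 >/dev/null; python3 go.py .4604 -.2157 .083 -48;for i in 1; do python3 -m inch '[[-1,0,0,-3,0]]' 55 >/dev/null; python3 go.py|head -1; python3 -m inch '[[-1,0,0,-3,0]]' 55 >/dev/null; python3 go.py|head -1;  python3 -m inch '[[-1,0,0,0,0]]' 55 >/dev/null; python3 go.py|head -1; done
```

```text
t 14.05 p [ 0.4584 -0.2172  0.085 ] yaz -47.8 zt [-0.018  0.034 -0.999] F [-0.   0.3 -5.1] w 0.307 q7 -0.33
delta tool mm [2.5 0.3 2. ]
twist(mod pi) 0.004
t 14.18 p [ 0.4583 -0.2172  0.0874] yaz -47.8 zt [-0.019  0.033 -0.999] F [  1.7   0.1 -10.6] w 0.310 q7 -0.33
t 14.30 p [ 0.4582 -0.2171  0.0898] yaz -47.8 zt [-0.019  0.033 -0.999] F [  1.9  -0.  -11.7] w 0.303 q7 -0.33
t 14.43 p [ 0.4582 -0.217   0.0895] yaz -47.8 zt [-0.019  0.033 -0.999] F [  1.9   0.3 -11.4] w 0.305 q7 -0.33
```

```bash
for i in 1; do python3 -m inch '[[-1,0,0,3,0]]' 55 >/dev/null; python3 go.py|head -1; python3 -m inch '[[-1,0.1,3,0,-0.03]]' 55 >/dev/null; python3 go.py|head -1;  python3 -m inch '[[-1,0.1,3,0,-0.03]]' 55 >/dev/null; python3 go.py|head -1;  python3 -m inch '[[-1,0.1,3,0,-0.03]]' 55 >/dev/null; python3 go.py; python3 th.py; done
```

```text
t 14.55 p [ 0.4582 -0.2171  0.0863] yaz -47.8 zt [-0.019  0.033 -0.999] F [  1.2  -0.5 -10.8] w 0.306 q7 -0.33
t 14.68 p [ 0.46   -0.219   0.0857] yaz -46.0 zt [-0.02   0.033 -0.999] F [ 0.5  0.2 -9.9] w 0.307 q7 -0.29
t 14.80 p [ 0.4623 -0.2212  0.0856] yaz -44.2 zt [-0.02   0.033 -0.999] F [  1.2  -0.4 -10.2] w 0.306 q7 -0.26
t 14.93 p [ 0.4647 -0.2236  0.0855] yaz -42.3 zt [-0.02   0.033 -0.999] F [ 1.8 -0.3 -9.6] w 0.308 q7 -0.22
r 0.1053 az 226.7 theta 1.371 want yaz -43.3
```

```bash
for i in 1; do python3 -m inch '[[-1,0,0,1.5,0]]' 55 >/dev/null; python3 go.py|head -1; python3 -m inch '[[-1,0,0,1.5,0]]' 55 >/dev/null; python3 go.py|head -1;   done; python3 -m inch '[[-1,0,0,1.5,0]]' 55 >/dev/null; python3 go.py|head -1
```

```text
t 15.05 p [ 0.4652 -0.2239  0.0848] yaz -42.3 zt [-0.019  0.033 -0.999] F [-1.5  1.6  1.1] w 0.308 q7 -0.22
t 15.18 p [ 0.4653 -0.224   0.0847] yaz -42.3 zt [-0.019  0.034 -0.999] F [-4.1  2.6  5.3] w 0.309 q7 -0.22
t 15.30 p [ 0.4654 -0.224   0.0846] yaz -42.3 zt [-0.019  0.035 -0.999] F [-3.3  2.6  5.7] w 0.307 q7 -0.22
```

```bash
python3 -m inch '[[-1,0,0,-3,0],[-1,0.1,-5,0,0.045],[-1,0.1,-5,0,0.045],[-1,0,0,1.5,0]]' 55 >/dev/null; python3 go.py|head -1;python3 th.py; python3 -m inch '[[-1,0,0,0.5,0]]' 55 >/dev/null; python3 go.py|head -1; python3 -m inch '[[-1,0,2,0,-0.02]]' 55 >/dev/null; python3 go.py|head -1;python3 -m inch '[[-1,0,2,0,-0.02]]' 55 >/dev/null; python3 go.py|head -1
```

```text
t 15.80 p [ 0.4581 -0.2169  0.0848] yaz -47.6 zt [-0.018  0.033 -0.999] F [-2.2  2.1  1.6] w 0.309 q7 -0.32
r 0.1054 az 221.5 theta 1.282 want yaz -48.5
t 15.93 p [ 0.4582 -0.2169  0.0848] yaz -47.5 zt [-0.018  0.033 -0.999] F [-1.2  1.7 -0.2] w 0.307 q7 -0.32
t 16.05 p [ 0.4594 -0.2182  0.085 ] yaz -46.3 zt [-0.019  0.034 -0.999] F [-1.5  2.  -3.3] w 0.306 q7 -0.30
t 16.18 p [ 0.4609 -0.2198  0.0849] yaz -45.1 zt [-0.019  0.034 -0.999] F [-1.7  1.3 -3.3] w 0.310 q7 -0.27
```

```bash
g(){ python3 go.py|head -1|cut -c1-110; }; python3 -m inch '[[-1,0.1,2,0.1,-0.02]]' >/dev/null;g; python3 -m inch '[[-1,0.1,2,0.1,-0.02]]' >/dev/null;g; python3 -m inch '[[-1,0.1,2,0.1,-0.02]]' >/dev/null;g; python3 -m inch '[[-1,0.1,2,0.1,-0.02]]' >/dev/null;g; python3 -m inch '[[-1,0.1,2,0.1,-0.02]]' >/dev/null;g; python3 -m inch '[[-1,0.1,2,0.1,-0.02]]' >/dev/null;g;python3 th.py
```

```text
t 16.30 p [ 0.4624 -0.2213  0.0849] yaz -43.9 zt [-0.019  0.034 -0.999] F [-2.2  1.9 -1. ] w 0.308 q7 -0.25
t 16.43 p [ 0.464  -0.2228  0.0849] yaz -42.7 zt [-0.019  0.035 -0.999] F [-2.3  1.4 -0.6] w 0.309 q7 -0.23
t 16.55 p [ 0.4656 -0.2243  0.0848] yaz -41.4 zt [-0.019  0.035 -0.999] F [-3.8  2.   0.4] w 0.307 q7 -0.20
t 16.68 p [ 0.4673 -0.2258  0.0848] yaz -40.2 zt [-0.019  0.035 -0.999] F [-3.1  1.4 -0.6] w 0.308 q7 -0.18
t 16.80 p [ 0.4691 -0.2272  0.0847] yaz -39.0 zt [-0.019  0.034 -0.999] F [-1.   1.3 -0.8] w 0.310 q7 -0.15
t 16.93 p [ 0.4708 -0.2286  0.0847] yaz -37.8 zt [-0.019  0.034 -0.999] F [-2.   2.   1.3] w 0.306 q7 -0.13
r 0.1051 az 230.9 theta 1.445 want yaz -39.1
```

```bash
g(){ python3 go.py|head -1|cut -c1-110; }; python3 -m inch '[[-1,0.1,2,0,-0.018]]' >/dev/null;g; python3 -m inch '[[-1,0.1,2,0,-0.018]]' >/dev/null;g; python3 -m inch '[[-1,0.1,2,0,-0.018]]' >/dev/null;g; python3 -m inch '[[-1,0.1,2,0,-0.018]]' >/dev/null;g; python3 -m inch '[[-1,0.1,2,0,-0.018]]' >/dev/null;g; python3 -m inch '[[-1,0.1,2,0,-0.018]]' >/dev/null;g;python3 th.py
```

```text
t 17.05 p [ 0.4724 -0.2299  0.0848] yaz -36.7 zt [-0.019  0.034 -0.999] F [-4.   1.   2.1] w 0.304 q7 -0.11
t 17.18 p [ 0.474  -0.2311  0.0848] yaz -35.6 zt [-0.019  0.035 -0.999] F [-4.5  1.5  1.3] w 0.307 q7 -0.09
t 17.30 p [ 0.4757 -0.2322  0.0847] yaz -34.5 zt [-0.02   0.035 -0.999] F [-4.3  2.8  1.7] w 0.307 q7 -0.07
t 17.43 p [ 0.4774 -0.2334  0.0847] yaz -33.4 zt [-0.02   0.035 -0.999] F [-3.5  1.4  3.2] w 0.305 q7 -0.04
t 17.55 p [ 0.4791 -0.2345  0.0847] yaz -32.3 zt [-0.02   0.035 -0.999] F [-4.3  2.8  3.5] w 0.306 q7 -0.02
t 17.68 p [ 0.4809 -0.2356  0.0847] yaz -31.2 zt [-0.02   0.035 -0.999] F [-4.7  2.8  2.2] w 0.305 q7 -0.00
r 0.1049 az 237.7 theta 1.563 want yaz -32.3
```

```bash
g(){ python3 go.py|head -1|cut -c1-110; }; python3 -m inch '[[-1,0.15,2,-0.1,-0.018]]' >/dev/null;g; python3 -m inch '[[-1,0.15,2,-0.1,-0.018]]' >/dev/null;g; python3 -m inch '[[-1,0.15,2,0,-0.018]]' >/dev/null;g; python3 -m inch '[[-1,0.15,2,0,-0.018]]' >/dev/null;g; python3 -m inch '[[-1,0.15,2,0,-0.018]]' >/dev/null;g; python3 -m inch '[[-1,0.15,2,0,-0.018]]' >/dev/null;g;python3 th.py
```

```text
t 17.80 p [ 0.4827 -0.2367  0.0847] yaz -30.1 zt [-0.02   0.035 -0.999] F [-4.3  1.5  1.3] w 0.302 q7 0.02
t 17.93 p [ 0.4851 -0.2381  0.0842] yaz -28.9 zt [-0.019  0.033 -0.999] F [ 0.8 -1.3 -6.5] w 0.308 q7 0.04
t 18.05 p [ 0.4874 -0.2393  0.0835] yaz -27.8 zt [-0.019  0.032 -0.999] F [ 1.5 -0.9 -8.1] w 0.307 q7 0.06
t 18.18 p [ 0.489  -0.2402  0.0824] yaz -26.7 zt [-0.019  0.032 -0.999] F [-0.1 -1.2 -9.7] w 0.306 q7 0.08
t 18.30 p [ 0.4906 -0.241   0.0814] yaz -25.6 zt [-0.02   0.031 -0.999] F [ 0.6 -1.2 -8.4] w 0.308 q7 0.10
t 18.43 p [ 0.4921 -0.2417  0.0808] yaz -24.5 zt [-0.022  0.032 -0.999] F [-1.8 -0.3 -5.2] w 0.306 q7 0.12
r 0.1048 az 244.6 theta 1.685 want yaz -25.4
```

```bash
g(){ python3 go.py|head -1|cut -c1-110; };  python3 -m inch '[[-1,0,0,2,0]]' >/dev/null;g; python3 -m inch '[[-1,0,0,2,0]]' >/dev/null;g; python3 -m inch '[[-0.2,0,0,0,0],[-0.2,0,0,0,0]]' >/dev/null;g;python3 th.py
```

```text
t 18.55 p [ 0.4921 -0.2416  0.0789] yaz -24.5 zt [-0.022  0.032 -0.999] F [-1.9  0.  -4.6] w 0.302 q7 0.12
t 18.68 p [ 0.4919 -0.2416  0.0771] yaz -24.5 zt [-0.022  0.032 -0.999] F [-1.3  0.2 -4.8] w 0.307 q7 0.12
t 18.93 p [ 0.4942 -0.2415  0.0789] yaz -24.4 zt [-0.017  0.032 -0.999] F [ 0.3 -0.2 -0.8] w 0.388 q7 0.12
r 0.1037 az 245.6 theta 1.702 want yaz -24.4
```

```bash
python3 -m inch '[[0.3,-2,0,0,0],[0.3,0,0,-20,0],[0.5,0,0,-50,0],[0.5,0,-60,-30,0],[0.5,0,-60,0,0]]' 10 >/dev/null; python3 -m inch '[[0.5,0,-60,0,0],[1,0,-60,0,0]]' >/dev/null; python3 go.py
python3 - <<'E'
from h import *
a=snap('top','t4');d=snap('side','s4')
ax=np.array([.537,-.147])
for n,e in(('t',a),('s',d)):
    P=cloud(e); m=(np.hypot(P[...,0]-.492,P[...,1]+.242)<.025)&(P[...,2]>.07)&(P[...,2]<.115)
    print(n,m.sum(),P[m].mean(0).round(4),np.percentile(P[m],[5,50,90,98],axis=0).round(4).tolist())
    v,u=np.nonzero(m); k=ray(e,u.mean(),v.mean(),.092 if n=='t' else .083)[:2]-ax; print(k+ax,np.hypot(*k),np.degrees(np.arctan2(k[1],k[0]))%360)
A=cv2.imread('pics/t4.png')[165:265,300:425]; cv2.imwrite('pics/c4.png',np.hstack([cv2.resize(A,(400,320),interpolation=2),cv2.resize(cv2.imread('pics/s4.png')[235:335,245:370],(400,320),interpolation=2)]))
E
```

```text
t 19.80 p [ 0.3268 -0.168   0.1923] yaz -23.8 zt [ 0.002  0.031 -1.   ] F [-0.1 -0.9  1.2] w 0.801 q7 -0.05
t 48 [ 0.4934 -0.2394  0.091 ] [[0.4821, -0.2515, 0.0803], [0.4928, -0.2399, 0.0914], [0.5029, -0.2295, 0.0987], [0.508, -0.2272, 0.101]]
[ 0.49327082 -0.23921332] 0.10205654449442857 244.62886879346905
s 120 [ 0.4915 -0.2453  0.0898] [[0.4807, -0.254, 0.0764], [0.4913, -0.2468, 0.0925], [0.5017, -0.2338, 0.096], [0.5044, -0.2302, 0.097]]
[ 0.49395418 -0.23979602] 0.10229390446855093 245.11456044940695
```

View pics/c4.png

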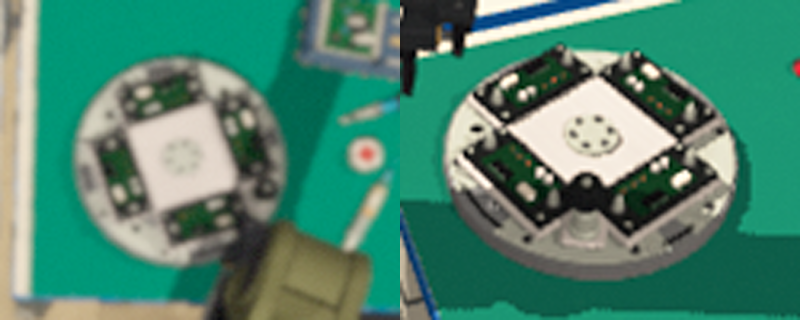

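Views in c4: the knob sits low against its barrel at front-right (side crop (585,190)), and its top height matches the start, so it's home. The nest has come to the front. Next I'll work out the seat and fetch the frame.

```bash
python3 - <<'E'
from h import *
C=np.array([.5379,-.1454]);a=np.radians(199.8);u=np.array([np.cos(a),np.sin(a)]);v=np.array([-u[1],u[0]])
S=C+.08*u; print('seat',S)
out=[]
for f,b in(('t4',(300,165)),('s4',(245,235))):
    d=dict(np.load(f'pics/{f}.npz')); im=cv2.resize(cv2.cvtColor(d['color'],4)[b[1]:b[1]+80,b[0]:b[0]+100],(400,320),interpolation=2)
    b=np.array(b)
    for p,z in((S+.042*v,.062),(S-.042*v,.062),(S,.046),(C,.046)):
        q=((proj(d,(*p,z))-b+.5)*4).astype(int); cv2.drawMarker(im,tuple(map(int,q)),(0,0,255),0,9,1)
    out.append(im)
cv2.imwrite('pics/c5.png',np.hstack(out))
E
python3 go.py .514 .2035 .19 -12
```

```text
seat [ 0.46262954 -0.17249903]
t 19.90 p [ 0.3265 -0.1728  0.1922] yaz -24.5 zt [ 0.001  0.028 -1.   ] F [ 0.1 -1.2 -0.6] w 0.879 q7 -0.05
delta tool mm [419.9  14.9  12.9]
twist(mod pi) -0.217
```

View pics/c5.png

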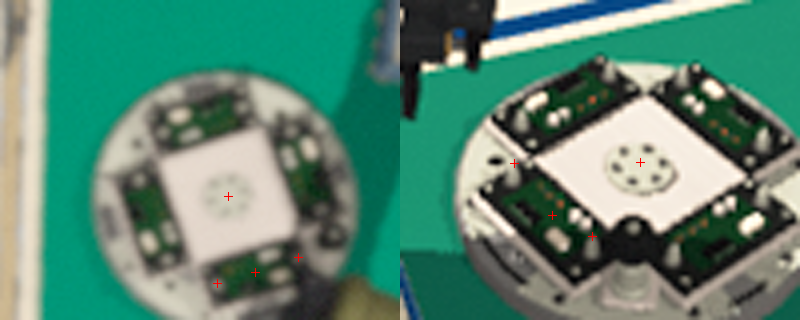

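The overlay markers fall on the front nest's pins in both views (side (515,162) and (592,237)), so the seat estimate holds. Next: move to the frame.

```bash
python3 -m inch '[[1,60,2,0,0],[1,60,2,0,0],[1,60,2,0,0],[1,60,2,0,0],[1,60,2,0,0]]' 30 >/dev/null; python3 go.py .514 .2035 .12 -12
```

```text
t 20.52 p [0.4718 0.0951 0.2027] yaz -25.6 zt [ 0.011  0.027 -1.   ] F [ 1.2 -0.7  0.2] w 1.002 q7 -0.67
delta tool mm [113.6  -8.6  86.1]
twist(mod pi) -0.237
```

```bash
python3 -m inch '[[0.1,56,-4,30,-0.12],[0.1,55,2,30,-0.12],[0.1,0,0,0,0],[0.1,0,0,0,0]]' 30 >/dev/null; python3 go.py .514 .2035 .06 -12.2
python3 - <<'E'
from h import *
d=snap('side','s5'); u,v=np.int32(proj(d,(.514,.2035,.05)))
A=cv2.imread('pics/s5.png')[v-45:v+35,u-50:u+50].copy(); cv2.imwrite('pics/c6.png',cv2.resize(A,(750,600),interpolation=2))
E
```

```text
t 21.02 p [0.517  0.2043 0.1456] yaz -11.2 zt [ 0.013  0.026 -1.   ] F [ 0.1 -0.8 -0.4] w 0.632 q7 -0.63
delta tool mm [-3.8 -3.4 85.5]
twist(mod pi) 0.018
```

View pics/c6.png

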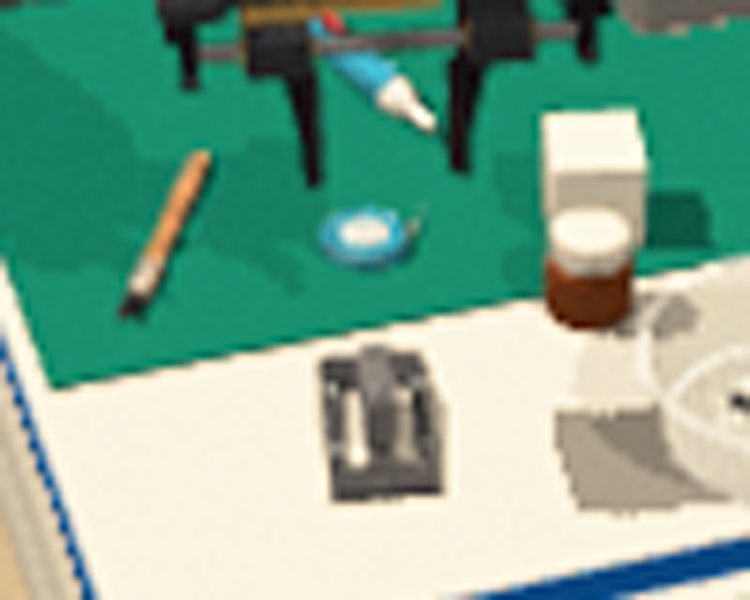

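The crop shows the jaws over the frame, with the block running lengthwise between them and the jar well clear to the right. I'll descend.

```bash
python3 -m inch '[[0.1,-4,-3,40,0.018],[0.1,0,0,40,0],[0.1,0,0,10,0],[0.1,0,0,0,0]]' 30 >/dev/null; python3 go.py .514 .2035 .011 -12.2
```

```text
t 21.57 p [0.5189 0.1992 0.0583] yaz -12.8 zt [ 0.023  0.026 -0.999] F [0.3 0.6 0.4] w 0.551 q7 -0.67
delta tool mm [ 1.7 -6.5 47.3]
twist(mod pi) -0.01
```

```bash
python3 -m inch '[[0.1,2,-6,20,0],[0.1,0,0,20,0],[0.1,0,-1,5,0],[0.1,0,0,0,0]]' 30 >/dev/null; python3 go.py .514 .2035 .011 -12.2
```

```text
t 22.07 p [0.5199 0.2042 0.0206] yaz -13.0 zt [ 0.035  0.029 -0.999] F [-0.9  0.3  0.5] w 0.548 q7 -0.70
delta tool mm [-2.3 -5.8  9.3]
twist(mod pi) -0.014
```

```bash
python3 -m inch '[[0.1,-2,-6,4,0],[0.1,0,0,4,0]]' 30 >/dev/null; python3 go.py .514 .2035 .011 -12.2
```

```text
t 22.32 p [0.515  0.2042 0.0143] yaz -13.0 zt [ 0.039  0.03  -0.999] F [-0.3  0.7 -0.3] w 0.551 q7 -0.70
delta tool mm [-1.  -1.   3.2]
twist(mod pi) -0.014
```

```bash
python3 -m inch '[[0,-1,-1,3,0],[-1,0,0,0,0],[-1,0,0,0,0],[-1,0,0,0,0],[-1,0,0,0,0]]' 25 >/dev/null; python3 go.py .514 .2035 .011 -12.2; python3 -m inch '[[-1,0,0,0,0],[-1,0,0,0,0]]' 25 >/dev/null; python3 go.py .514 .2035 .011 -12.2
```

```text
t 22.95 p [0.5136 0.2035 0.0113] yaz -13.0 zt [ 0.038  0.03  -0.999] F [-1.5  0.7  1.9] w 0.182 q7 -0.70
delta tool mm [0.1 0.4 0.3]
twist(mod pi) -0.014
t 23.20 p [0.5136 0.2035 0.0114] yaz -13.0 zt [ 0.038  0.03  -0.999] F [-0.5 -0.3  0.2] w 0.180 q7 -0.70
delta tool mm [0.1 0.4 0.4]
twist(mod pi) -0.014
```

```bash
python3 -m inch '[[-1,0,0,-15,0],[-1,0,0,-40,0],[-1,0,0,-40,0],[-1,0,0,-40,0]]' 30 >/dev/null; python3 go.py .4626 -.1725 .13 19.8
```

```text
t 23.70 p [0.5058 0.1981 0.148 ] yaz -13.0 zt [ 0.032  0.028 -0.999] F [ 0.4  0.5 -1.9] w 0.185 q7 -0.66
delta tool mm [-371.2   40.8    6.4]
twist(mod pi) -0.573
```

```bash
python3 -m inch '[[-1,-59,7,0,-0.095],[-1,-60,1,0,-0.095],[-1,-60,-5,0,-0.095],[-1,-59,-10,0,-0.095],[-1,-57,-16,0,-0.095]]' 30 >/dev/null; python3 go.py .4626 -.1725 .13 19.8
```

```text
t 24.32 p [ 0.479  -0.1001  0.1478] yaz 15.8 zt [ 0.051  0.033 -0.998] F [ 1.3 -0.3 -1.5] w 0.182 q7 0.48
delta tool mm [-65.5 -36.5  14.5]
twist(mod pi) -0.07
```

```bash
python3 -m inch '[[-1,-58,-30,0,-0.07],[-1,-8,-5,0,0],[-1,0,0,0,0]]' 30 >/dev/null
cat > ft.py <<'E'
from h import *
from scipy.spatial.transform import Rotation as Ro
def mk(yaz,zx,zy):
    z=np.array([zx,zy,-np.sqrt(1-zx*zx-zy*zy)]); a=np.radians(yaz); y=np.array([np.cos(a),np.sin(a),0]); y[2]=-(y@z)/z[2]; y/=np.linalg.norm(y); return np.c_[np.cross(y,z),y,z]
Rp=mk(-13,.038,.030); pp=np.array([.5136,.2035,.0114])
up=Rp.T@[0,0,1.]; off=Rp.T@(np.array([.514,.2035,0.])-pp)
s=ctrl.get_state(); R=Ro.from_rotvec(s['tool_rot']).as_matrix(); n=R@up
print('frame tilt',n.round(3),'frame origin',(R@off+s['position']).round(4))
fy=R@Rp.T@[np.cos(np.radians(77.8)),np.sin(np.radians(77.8)),0]; print('frame y az',np.degrees(np.arctan2(fy[1],fy[0])).round(1))
E
python3 go.py .4626 -.1725 .08 19.8; python3 ft.py
python3 - <<'E'
from h import *
a=snap('top','t6');d=snap('side','s6')
u,v=np.int32(proj(d,(.4626,-.1725,.09)))
cv2.imwrite('pics/c7.png',cv2.resize(cv2.imread('pics/s6.png')[v-50:v+40,u-60:u+60],(800,600),interpolation=2))
E
```

```text
t 24.70 p [ 0.4634 -0.1761  0.1471] yaz 19.4 zt [ 0.055  0.031 -0.998] F [ 0.1 -0.4 -1.8] w 0.182 q7 0.71
delta tool mm [ 2.9 -3.8 67.1]
twist(mod pi) -0.006
frame tilt [-0.039  0.015  0.999] frame origin [ 0.4642 -0.176   0.1358]
frame y az 110.1
```

View pics/c7.png

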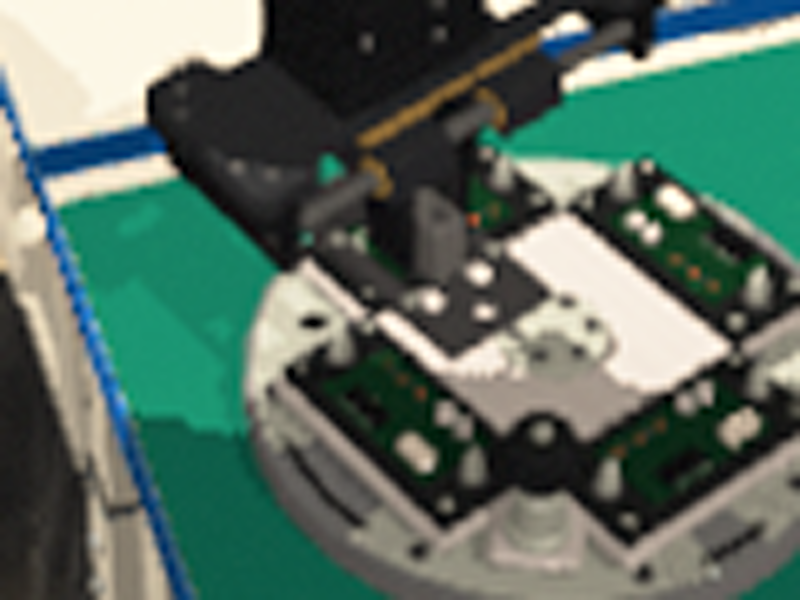

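The crop shows the frame held over the nest (block at crop (430,235)), nearly level and in line with it. I'll lower it to just above the pins.

```bash
python3 -m inch '[[-1,2,-6,20,0],[-1,0,0,20,0],[-1,0,0,20,0],[-1,0,0,0,0]]' 30 >/dev/null; python3 go.py; python3 ft.py
```

```text
t 25.30 p [ 0.4637 -0.165   0.0865] yaz 20.3 zt [ 0.057  0.033 -0.998] F [-0.5  0.7 -1.4] w 0.184 q7 0.72
frame tilt [-0.041  0.013  0.999] frame origin [ 0.4646 -0.1649  0.0751]
frame y az 111.0
```

```bash
python3 -m inch '[[-1,-6,-4,2,0.02],[-1,0,0,0,0]]' 30 >/dev/null; python3 ft.py; python3 -m inch '[[-1,0,0,0,0]]' 30 >/dev/null; python3 ft.py
python3 - <<'E'
from h import *
d=snap('side','s7');a=snap('top','t7')
u,v=np.int32(proj(d,(.4626,-.1725,.06)));print(u,v)
S=np.array([.4626,-.1725]);al=np.radians(199.8);U=np.array([np.cos(al),np.sin(al)]);V=np.array([-U[1],U[0]])
im=cv2.resize(cv2.imread('pics/s7.png')[v-38:v+37,u-50:u+50],(800,600),interpolation=2)
for k in(.042,-.042):
    for z in (.062,.046):
        q=(proj(d,(*(S+k*V),z))-[u-50,v-38]+.5)*8; cv2.drawMarker(im,tuple(map(int,q)),(0,0,255),0,12,1)
cv2.imwrite('pics/c8.png',im)
E
```

```text
frame tilt [-0.043  0.013  0.999] frame origin [ 0.4644 -0.1712  0.0743]
frame y az 110.0
frame tilt [-0.044  0.013  0.999] frame origin [ 0.4649 -0.1713  0.075 ]
frame y az 109.9
282 284
```

View pics/c8.png

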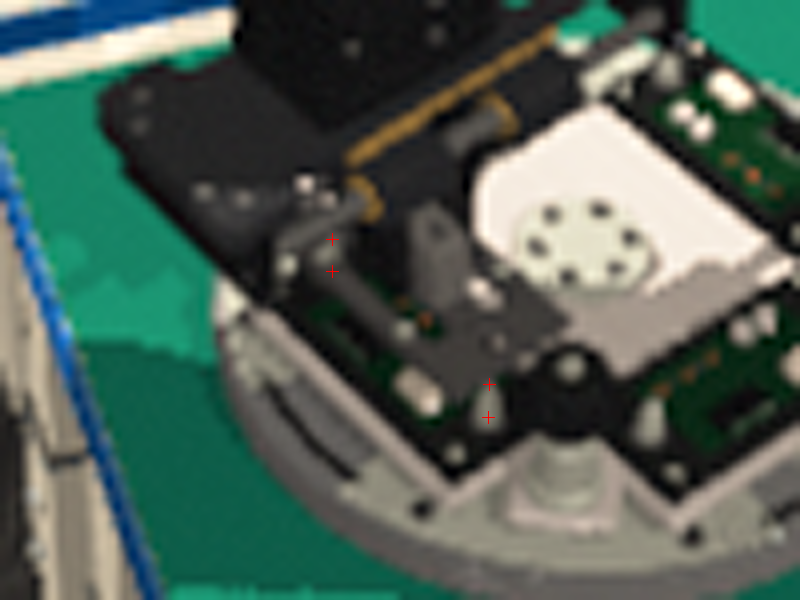

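Run:
```python
from h import *
d=dict(np.load('pics/s7.npz')); b=np.array([282-50,284-38])
n=np.array([-.044,.013,1]); O=np.array([.4649,-.1713,.075]); a=np.radians(109.9); y=np.array([np.cos(a),np.sin(a),0]); y[2]=-(n@y)/n[2]; x=np.cross(y,n)
f=lambda X:((proj(d,X)-b+.5)*8).round(0)
for nm,(p,q,z) in dict(near=(0,-.042,.006),far=(0,.042,.006),btop1=(0,-.023,.034),btop2=(0,.023,.034),c1=(.025,-.052,.006),c2=(-.025,-.052,.006),c3=(-.025,.052,.006)).items(): print(nm,f(O+p*x+q*y+z*n))
A=cv2.imread('pics/s7.png')[300-15:300,285:300]; 
g=cv2.cvtColor(cv2.imread('pics/s7.png'),6); print(g[282:298,284:306])
```

```text
near [496. 339.]
far [337. 199.]
btop1 [457. 246.]
btop2 [369. 170.]
c1 [574. 319.]
c2 [457. 395.]
c3 [261. 217.]
[[ 62  69  81  89  91  84 118 191 195 130  87  50  57  59  66  93 119 133
  140 140 141 139]
 [ 52  67  83  88  81  71  70 112 148 152 115  53  59  60  58  66  89 125
  149 146 146 141]
 [ 40  51  67  74  64  58  56  72 104 110  89  59  59  60  60  60  62  93
  131 147 152 148]
 [ 48  61  42  54  60  63  60  59  55  54  58  60  63  61  62  61  61  61
   83 127 156 155]
 [ 40  52  27  44  55  60  55  57  64  62  60  60  62  60  61  60  59  57
   69 120 155 154]
 [ 39  26  18  35  53  59  57  61  63  65  69  55  58  61  61  60  60  72
  112 148 156 155]
 [ 55  46  39  50  58  63  61  61  48  71 101  65  59  60  58  73  90  82
   97 116 117 137]
 [ 60  58  55  62  61  60  61  60  49  64  88  67  60  55  57  68  76  55
   34  32  40  78]
 [ 58  63  61  60  61  63  61  62  59  55  58  58  69  96  93  51  19  22
   59  88  70  11]
 [ 49  58  61  61  61  62  62  62  62  62  63  57  69 101  84  32  20  53
  110 140 116  32]
 [ 83  58  58  60  60  62  62  61  61  58  50  36  44  56  31  18  20  49
  104 129 101  32]
 [125  98  54  58  60  62  60  60  67  66  30  20  19  17  21  20  20  26
   52  73  46  19]
 [137 139 121  62  58  62  59  53  84 100  39  17  18  13  18  22  23  18
   20  18  19  21]
 [144 169 164  83  50  61  45  65 113 116  68  16  19  19  18  20  22  25
   27  21  26  25]
 [139 194 185  74  38  39  24  74 123 117  79  15  18  15  17  21  22  20
   24  26  24  25]
 [ 91 144 133  39  22  19  31  84 123 118  83  20  19  18  19  20  25  19
   19  24  24  23]]
```

The crop shows the near hole at (498,342) against a prediction of (496,339), so the in-hand model is good to about 1 mm. The only offset is the ~2.5 mm I already expected.

```bash
python3 -m inch '[[-1,-0.5,-3,5,0],[-1,0,0,4,0],[-1,0,0,0,0]]' 30 >/dev/null; python3 ft.py;python3 go.py
```

```text
frame tilt [-0.044  0.013  0.999] frame origin [ 0.4623 -0.1727  0.0651]
frame y az 109.9
t 26.15 p [ 0.4615 -0.1728  0.0765] yaz 19.2 zt [ 0.06   0.032 -0.998] F [ 0.1  0.6 -2.2] w 0.181 q7 0.72
```

```bash
g(){ python3 ft.py|head -1; python3 go.py|cut -c1-100; }; python3 -m inch '[[-1,0,-0.2,4,0]]' >/dev/null; g;  python3 -m inch '[[-1,0,-0.2,4,0]]' >/dev/null; g;  python3 -m inch '[[-1,0,-0.2,3,0]]' >/dev/null; g;  python3 -m inch '[[-1,0,-0.2,3,0]]' >/dev/null; g
```

```text
frame tilt [-0.044  0.013  0.999] frame origin [ 0.4627 -0.1728  0.0612]
t 26.27 p [ 0.4618 -0.1729  0.0726] yaz 19.2 zt [ 0.06   0.032 -0.998] F [-0.1  0.1 -2.4] w 0.180 q7
frame tilt [-0.044  0.013  0.999] frame origin [ 0.4627 -0.1727  0.0568]
t 26.40 p [ 0.4618 -0.1728  0.0682] yaz 19.2 zt [ 0.06   0.032 -0.998] F [ 0.7 -0.5 -1.7] w 0.179 q7
frame tilt [-0.044  0.013  0.999] frame origin [ 0.4626 -0.1726  0.0535]
t 26.52 p [ 0.4617 -0.1727  0.0648] yaz 19.2 zt [ 0.06   0.032 -0.998] F [-0.1 -0.5 -2.3] w 0.182 q7
frame tilt [-0.044  0.014  0.999] frame origin [ 0.4627 -0.1729  0.0503]
t 26.65 p [ 0.4618 -0.173   0.0617] yaz 19.2 zt [ 0.06   0.032 -0.998] F [ 0.5 -1.  -0.5] w 0.181 q7
```

```bash
g(){ python3 ft.py|head -1; python3 go.py|cut -c1-100; }; python3 -m inch '[[-1,0,-0.1,2,0]]' >/dev/null; g;  python3 -m inch '[[-1,0,-0.1,1.5,0]]' >/dev/null; g;  python3 -m inch '[[-1,0,0,1.5,0]]' >/dev/null; g
```

```text
frame tilt [-0.044  0.014  0.999] frame origin [ 0.4628 -0.1731  0.0482]
t 26.77 p [ 0.4619 -0.1731  0.0596] yaz 19.2 zt [ 0.06   0.032 -0.998] F [-0.1  0.2  1.6] w 0.181 q7
frame tilt [-0.044  0.014  0.999] frame origin [ 0.4629 -0.1734  0.0472]
t 26.90 p [ 0.4621 -0.1734  0.0586] yaz 19.2 zt [ 0.061  0.031 -0.998] F [-2.5 -2.   5.5] w 0.182 q7
frame tilt [-0.044  0.014  0.999] frame origin [ 0.463  -0.1737  0.0468]
t 27.02 p [ 0.4622 -0.1737  0.0582] yaz 19.2 zt [ 0.06   0.031 -0.998] F [-5.2  0.1 13.9] w 0.181 q7
```

```bash
python3 -m inch '[[-0.3,0,0,0,0],[-0.3,0,0,0,0],[-0.3,0,0,0,0]]' >/dev/null; python3 go.py; python3 -m inch '[[-0.2,0,0,-6,0],[-0.1,0.5,1,-15,0],[-0.1,1,1,-30,0],[-0.1,0,0,-50,0],[-0.1,-40,-50,-20,0]]' >/dev/null; python3 -m inch '[[-0.1,0,-60,0,0],[-0.1,0,-60,0,0],[-0.1,0,0,0,0]]' >/dev/null; python3 go.py
python3 - <<'E'
from h import *
d=snap('side','s8');a=snap('top','t8')
u,v=282,284
S=np.array([.4626,-.1725]);al=np.radians(199.8);U=np.array([np.cos(al),np.sin(al)]);V=np.array([-U[1],U[0]])
im=cv2.resize(cv2.imread('pics/s8.png')[v-38:v+37,u-50:u+50],(800,600),interpolation=2)
cv2.imwrite('pics/c9.png',im)
for n,e in(('s',d),('t',a)):
    P=cloud(e); r=P[...,:2]-S; x=r@U; y=r@V; z=P[...,2]
    m=(abs(x)<.005)&(abs(y)<.018)&(z>.06)&(z<.1); print(n,'block top',m.sum(),np.percentile(z[m],[20,50,80]).round(4))
    m=(abs(x)<.03)&(abs(y)<.03)&(z>.07)&(z<.1); print(' block xy',(x[m].min()+x[m].max())/2*1e3,(y[m].min()+y[m].max())/2*1e3, np.median(x[m])*1e3,np.median(y[m])*1e3)
    if 1:
        m=(abs(x)>.012)&(abs(x)<.023)&(abs(y)<.038)&(z>.03)&(z<.07)
        A=np.c_[x[m],y[m],np.ones(m.sum())]; c=np.linalg.lstsq(A,z[m],rcond=None)[0]; print(' plate',m.sum(),c.round(4),np.median(z[m]))
    m=(np.hypot(P[...,0]-.492,P[...,1]+.242)<.025)&(z>.07)&(z<.115); print(' knob',m.sum(),np.median(z[m]),P[m].mean(0))
E
```

```text
t 27.40 p [ 0.463  -0.1734  0.0586] yaz 19.2 zt [ 0.062  0.031 -0.998] F [ 0.7  0.2 -0.5] w 0.336 q7 0.73
t 28.40 p [ 0.3108 -0.2689  0.1775] yaz 19.3 zt [ 0.071  0.026 -0.997] F [1.6 0.5 0.7] w 0.451 q7 1.01
s block top 41 [0.08   0.0817 0.0828]
 block xy 0.7691250256949426 0.16086527295582598 3.4800942888787043 2.897551330702252
 plate 118 [-0.0493 -0.0003  0.0523] 0.05281410866155048
 knob 121 0.09280819483526534 [ 0.49136728 -0.24544093  0.09007176]
t block top 24 [0.0768 0.081  0.0861]
 block xy -0.053504160118314666 0.925504139706346 0.16630537817848934 1.3033818800422003
 plate 108 [ 0.0376 -0.0302  0.0505] 0.05053459131031843
 knob 48 0.09255506158313767 [ 0.49320009 -0.23946324  0.09149751]
```

View pics/c9.png

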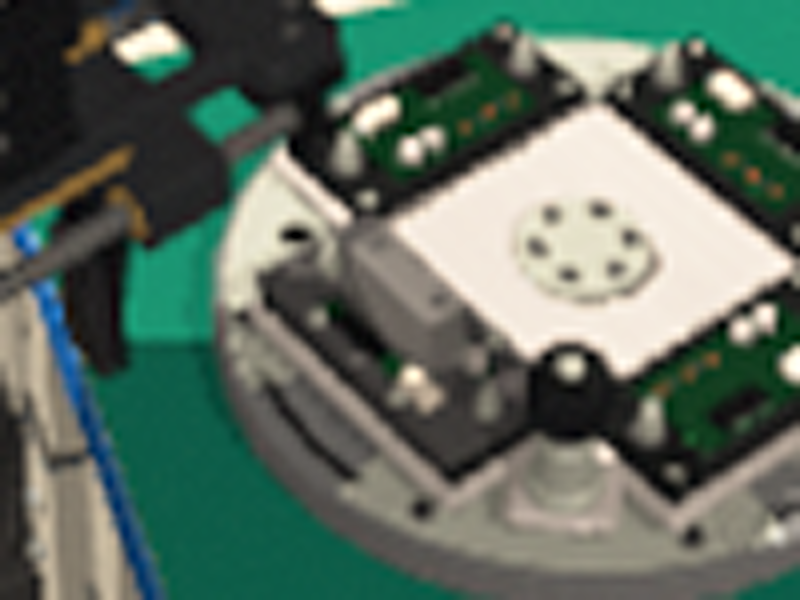

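The crop shows the frame seated with both pins standing through it, the front edge parallel to the nest, and the knob home. The block top is at about 0.081 (0.080 expected). To make sure it's fully down I'll give it one light push with shut fingers.

```bash
python3 -m inch '[[-1,0,60,0,0],[-1,0,60,0,0],[-1,40,50,20,0],[-1,0,0,0,0]]' 20 >/dev/null; python3 go.py .4626 -.1725 .1 19.2
```

```text
t 29.00 p [ 0.4688 -0.1708  0.1749] yaz 20.0 zt [ 0.078  0.027 -0.997] F [-0.6  0.7  0.2] w 0.084 q7 0.70
delta tool mm [  0.6 -12.5  74.1]
twist(mod pi) 0.015
```

```bash
python3 -m inch '[[-1,0,-12,35,0],[-1,0,0,35,0],[-1,0,0,0,0]]' 20 >/dev/null; python3 go.py .4626 -.1725 .083 19.2
```

```text
t 29.38 p [ 0.4665 -0.1704  0.1038] yaz 20.5 zt [ 0.079  0.027 -0.996] F [-0.1 -0.7  0.6] w 0.005 q7 0.73
delta tool mm [-0.5 -6.1 20.4]
twist(mod pi) 0.023
```

```bash
g(){ python3 go.py .4626 -.1725 .08|cut -c1-100; }; python3 -m inch '[[-1,-0.5,-5,10,0],[-1,0,-1,8,0]]' >/dev/null; g; python3 -m inch '[[-1,0,0,2,0]]' >/dev/null; g;python3 -m inch '[[-1,0,0,1.5,0]]' >/dev/null; g
```

```text
t 29.62 p [ 0.4645 -0.1732  0.0874] yaz 20.6 zt [ 0.083  0.025 -0.996] F [0.2 0.8 0.1] w 0.008 q7 0.
delta tool mm [ 1.4 -2.2  7.2]
t 29.75 p [ 0.4648 -0.1734  0.0856] yaz 20.5 zt [ 0.084  0.025 -0.996] F [ 0.  -0.8  1.5] w 0.002 q7
delta tool mm [ 1.6 -2.2  5.4]
t 29.88 p [ 0.4653 -0.1735  0.0845] yaz 20.5 zt [ 0.085  0.025 -0.996] F [1.6 0.9 0. ] w 0.005 q7 0.
delta tool mm [ 2.  -2.6  4.3]
```

```bash
g(){ python3 go.py .4626 -.1725 .08|cut -c1-100; }; python3 -m inch '[[-1,1,-2.5,2,0]]' >/dev/null; g; python3 -m inch '[[-1,0,0,1.5,0]]' >/dev/null; g;python3 -m inch '[[-1,0,0,1,0]]' >/dev/null; g
```

```text
t 30.00 p [ 0.4632 -0.1736  0.0827] yaz 20.5 zt [ 0.086  0.025 -0.996] F [-0.1 -0.3  0.4] w 0.004 q7
delta tool mm [ 1.2 -0.4  2.6]
t 30.12 p [ 0.4632 -0.1736  0.0812] yaz 20.5 zt [ 0.086  0.025 -0.996] F [ 0.8 -0.1 -0.1] w 0.008 q7
delta tool mm [ 1.2 -0.2  1.2]
t 30.25 p [ 0.4633 -0.1736  0.0808] yaz 20.5 zt [ 0.086  0.025 -0.996] F [-3.8  0.2  8.7] w 0.004 q7
delta tool mm [ 1.3 -0.3  0.7]
```

Contact came at z≈0.0805, the height expected when fully seated. Now I'll withdraw and do a final check.

```bash
python3 -m inch '[[-1,0,0,-10,0],[-1,0,0,-40,0],[-1,0,0,-40,0],[-1,0,-60,-20,0],[-1,0,-60,0,0]]' >/dev/null; python3 -m inch '[[-1,0,0,0,0],[-1,0,0,0,0]]' >/dev/null; python3 go.py
python3 - <<'E'
from h import *
d=snap('side','s9');a=snap('top','t9')
S=np.array([.4626,-.1725]);al=np.radians(199.8);U=np.array([np.cos(al),np.sin(al)]);V=np.array([-U[1],U[0]])
for n,e,e0 in(('s',d,'s8'),('t',a,'t8')):
    P=cloud(e); r=P[...,:2]-S; x=r@U; y=r@V; z=P[...,2]
    m=(abs(x)<.005)&(abs(y)<.018)&(z>.06)&(z<.1); print(n,'block top',np.percentile(z[m],[20,50,80]).round(4))
    m=(np.hypot(P[...,0]-.492,P[...,1]+.242)<.025)&(z>.07)&(z<.115); print(' knob',np.median(z[m]),P[m].mean(0).round(4))
o=[cv2.resize(cv2.imread('pics/s9.png')[246:321,232:332],(400,300),interpolation=2),cv2.resize(cv2.imread('pics/t9.png')[165:255,240:360+0],(400,300),interpolation=2)]
cv2.imwrite('pics/c10.png',np.hstack(o))
E
```

```text
t 31.12 p [ 0.342  -0.2198  0.1869] yaz 20.6 zt [ 0.093  0.021 -0.995] F [-0.6  0.5  0.4] w 0.005 q7 0.89
s block top [0.0795 0.0815 0.0833]
 knob 0.09250814587448634 [ 0.4914 -0.2454  0.09  ]
t block top [0.0757 0.0781 0.083 ]
 knob 0.09196948396576934 [ 0.4931 -0.2392  0.0912]
```

```bash
python3 -c "
from bench import ctrl
print(ctrl.close_job())"
```

```text
the job is handed in; nothing more can be done
None
```

The table is at its next stop, about 1.68 rad on, with the plunger home. The small hold-down frame is on both pins of the front nest. I handed the job in at about 31 s; no verdict is reported.

**What I did:**
- **Plunger and table:** I gripped the knob, lifted it about 13 mm and swung the table round. I then dragged the pin lightly along the stop sector until it sank about 8 mm into the hole, and let go.
- **Frame:** I picked it up from the white strip, lowered it over the pins and released it. A light press with shut fingers (about 9 N) followed, to make sure it was down.

**Last checks:**
- **Plunger:** the knob-top height matches its value at the start, so the pin is fully home.
- **Frame height:** the fingers met the top of the grip block at 0.0805 m, against 0.080 expected when fully seated. Camera depth gave 0.0815 (side) and 0.078 (top).
- **Frame position:** before the press it was within about 1 mm of the seat centre, and the picture showed both pins through the frame.

**What went less well or stayed unsure:**
- My first tries at pushing the table with the plunger released stalled at about 8–10 N, so I changed to a firm-grip drag. The highest horizontal force I read at the wrist was about 10 N.
- The tool slowly tilted during the moves, up to about 0.09 rad. The frame was about 0.045 rad off level when I released it.
- The depth fits of the frame's level were too noisy and disagreed between the cameras (slopes of up to ±0.05). That it lies flat rests on the heights and the picture, not on a tilt measurement.
- The last picture could not be viewed because I had reached the 12-picture limit. I did not measure the bystanders again at the end, but no move went near them.

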